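Take the filter cartridge out of the nail dust collector

TASK

Take the used filter cartridge out of the desk dust collector for cleaning: press the release button fully down (it stays down), turn the cartridge a quarter turn anticlockwise, and lift it straight out of the sloping face. Then set it down, grip bar up, standing on the floor of the steel tray in the free space between the brush and the gel pot. Do not tip or drop the dusty cartridge on the way, and leave the other things on the table where they are.

Things in the scene. Friction and masses are not known exactly. Their poses are not given: they have to be found in the camera images.
- collector: white plastic desk dust collector, fixed, a wedge 200 deep (its x) x 220 wide (its y); origin at the centre of its underside. Its face slopes 30 degrees: 45 high at the front edge (-x, towards the robot), 160 at the back
- mount (a point): centre of the round bayonet mount in the sloping face, in the plane of the face. z points straight out of the face (30 degrees from vertical, leaning to the collector's front), x up the slope, y level along the face
- release (a joint): travel of the release button in m: 0 up, 0.009 fully down. It slides into the face along -z of mount against about 3 N of steady friction, has no spring, and stays where it is left. Up, its catch blocks the cartridge's rim tooth; the cartridge can turn once it is pressed past about 0.007
- release_top (a point): centre of the top of the round grey release button (24 across), on the sloping face just below the cartridge, 72 down the slope (-x of mount) from the mount's centre; up, its top stands 14 above the face, fully down 5
- cartridge: round grey filter cartridge, about 0.14 kg. Origin on its axis at the underside of its flange, z along the axis, out through the grip bar. Flange 84 across, z 0 to 7, with one 13 wide rim tooth reaching 51 from the axis. Below it a pleated body 59 across down to a flat foot at z = -40, with two lugs on +x and -x reaching 36 from the axis, z -15.5 to -9.5. Locked, its axes lie along mount's (2 mm play)
- grip_bar (a point): middle of the cartridge's straight grip bar, axes as the cartridge's: 16 thick (x), 60 long (y), 30 high, standing on the flange from z = 7 to z = 37 of the cartridge; this point is at z = 22. Free on both sides
- slots (a point): same point and axes as mount. The cartridge turns from 0 (locked) to a stop at about +93 degrees about z (anticlockwise seen from outside). At +86 (78 to 93 will do) its lugs stand in the open slots and it comes straight out along z, clear of the face after 45 mm. Turning needs little force once the button is down
- tray: shallow stainless tray, fixed, 260 (its x) x 160 (its y) x 22 high, walls 4 thick, origin at the centre of its underside; it may stand left or right of the collector
- tray_in (a point): centre of the tray's inner floor, axes as the tray's
- brush: loose dust brush lying across the tray towards one end: 20 (its x) x 100 (its y) x 26 high, wooden back up; origin at the centre of its underside
- gel_pot: loose low round pot in the tray towards the other end, 52 across, 34 high; origin at the centre of its underside
- curing_lamp: white curing lamp, fixed, 200 x 180 x 97 high, on the other side of the collector from the tray; origin at the centre of its underside
- spray: loose spray bottle with a pump head, 42 across, 131 high, standing nearer the robot than the collector; origin at the centre of its underside
- powder_jar: loose powder jar, 64 across, 55 high, nearer the robot than the collector; origin at the centre of its underside
- scrub_pot: loose white pot, 54 across, 42 high, in front of the collector; origin at the centre of its underside
- buffer: loose nail buffer block 95 x 26 x 26, beyond the collector to one side; origin at the centre of its underside
- polish: loose polish bottle, 30 across, 70 high, beside the collector; origin at the centre of its underside
- dropper: loose amber oil bottle with a dropper cap, 28 across, 95 high, beside the collector on the other side from the polish bottle; origin at the centre of its underside
There are look-alikes about, which are no part of the job. Leave any yellow look-alike of the cartridge alone.

How it is judged (in metres and radians):
On the way, in this order (a step that is already met when the one before it is completed fails the run):
1. the release button is fully down with the cartridge still locked in the mount (value of joint release above 0.0075 m and angle between the x axis of cartridge and the x axis of mount, either way round below 0.2 rad and distance between cartridge and mount below 0.006 m), for 0.1 s.
2. the cartridge is turned about a quarter turn (at least 72 degrees) in the mount (angle between the x axis of cartridge and the x axis of mount, either way round above 1.25 rad and distance between cartridge and mount below 0.01 m), for 0.05 s.
3. the cartridge is lifted straight out: clear of the face (over 45 mm), still within 15 mm of the mount's axis (z of cartridge in the frame of mount above 0.045 m and x of cartridge in the frame of mount between -0.015 and 0.015 m and y of cartridge in the frame of mount between -0.015 and 0.015 m).
At the end, for the whole second after the job is handed in: the cartridge stands upright (within 4.5 degrees), grip bar up, at rest and let go, its foot on the tray's floor, its axis within 85 mm of the tray's middle lengthwise and 50 mm across; all the loose bystanders are within 30 mm of where they stood (x of cartridge in the frame of tray_in between -0.085 and 0.085 m and y of cartridge in the frame of tray_in between -0.05 and 0.05 m and z of cartridge in the frame of tray_in between 0.036 and 0.044 m and angle between cartridge's own z axis and vertical below 0.08 rad and linear speed of cartridge below 0.02 m/s and distance of each of brush, gel_pot, spray, powder_jar, scrub_pot, buffer, polish, dropper from where it was at the start of the episode below 0.03 m); the robot touches nothing.
It fails at once if the cartridge is tipped more than 60 degrees from upright (angle between cartridge's own z axis and vertical above 1.05 rad).
It fails at once if the cartridge is dropped: it moves faster than 0.6 m/s (a fall of about 18 mm) with no finger on it (linear speed of cartridge above 0.6 m/s and contact force between the fingers and cartridge below 0.2 N).
It fails at once if a bystander is pushed more than 30 mm or knocked over ((distance of brush from where it was at the start of the episode above 0.03 m or angle between brush's own z axis and vertical above 0.5 rad) or (distance of gel_pot from where it was at the start of the episode above 0.03 m or angle between gel_pot's own z axis and vertical above 0.5 rad) or (distance of spray from where it was at the start of the episode above 0.03 m or angle between spray's own z axis and vertical above 0.5 rad) or (distance of powder_jar from where it was at the start of the episode above 0.03 m or angle between powder_jar's own z axis and vertical above 0.5 rad) or (distance of scrub_pot from where it was at the start of the episode above 0.03 m or angle between scrub_pot's own z axis and vertical above 0.5 rad) or (distance of buffer from where it was at the start of the episode above 0.03 m or angle between buffer's own z axis and vertical above 0.5 rad) or (distance of polish from where it was at the start of the episode above 0.03 m or angle between polish's own z axis and vertical above 0.5 rad) or (distance of dropper from where it was at the start of the episode above 0.03 m or angle between dropper's own z axis and vertical above 0.5 rad)).
It fails at once if the robot bumps the curing lamp with more than 15 N (contact force between any of the fingers, the arm and curing_lamp above 15 N).
It also fails if it takes over 48 s, if anything falls off the work surface, if the arm or the gripper's body presses on something with over 40 N, if the wrist force passes 120 N, or if a joint passes its speed limit or range.

ROBOT

A 7-joint arm with a two-finger parallel gripper is mounted at the origin on the work surface. World frame = base frame: x ahead of the robot, y to its left, z up, the work surface at z = 0. Lengths are in mm, angles in rad, forces in N, time in s.
With the tool pointing down it reaches from about 400 to 875 mm from the base axis. Payload 4.4 kg.
Tool frame: the origin (TCP) lies on the centre line of the jaws, within the pads' length; the fingertips stand 25 mm ahead of it and the grasp point (between the pads) lies 6 mm ahead of it (ctrl.finger_overhang is the distance from the TCP to the fingertips, in mm); z points along the fingers, y is the line along which they close (so a half turn about z gives the same grasp; the last joint's range is limited). The gripper opens to 85 mm and grips with 20 to 120 N. Pads are 22 mm wide; open, the fingers measure 114 mm over their backs; the gripper's body (76 mm by 85 mm) begins 54 mm behind the grasp point. The pads swing forward as they close: fully open they stand 13 mm farther back than shut.
Start: joints at [1.195, 0.628, 0.038, 1.517, -0.027, 0.996, -0.02], TCP at [198.191, -619.062, 256.313] pointing down, gripper open.
Joint ranges: [-3.06, 3.06], [-0.37, 2.12], [-1.25, 1.32], [0.18, 2.47], [-1.1, 4.24], [0.23, 1.98], [-2.94, 2.94]. Speed limits (rad/s): [2.57, 2.57, 3.14, 3.14, 3.14, 3.14, 3.14].

INTERFACE

Orientations are given as [roll, pitch, yaw] about the fixed x, y, z axes, in that order (R = Rz(yaw) Ry(pitch) Rx(roll)).
In Python, from cell import ctrl gives the robot as it stands. The module is installed in compiled form; this text tells all that it offers.
- The arm moves only by the tool play_rows, never from a script. Its argument "targets" is a list of rows, each a list of 5 numbers: the closure, from 0 (fully open) to 1 (shut), then the shift along the tool's x, y, z in cm, then the turn about the tool's z in degrees. In form: [[gripper, dx, dy, dz, spin], ...]. A call has 1 to 10 rows; each row is the pose to reach, as a shift and turn from the pose commanded when the call began, along the tool's axes at that moment; what a row does not reach only later rows make up. A row lasts 1/10 s, in which the tool goes at most 50 mm and 8.59 degrees, less where a joint would pass 70% of its speed; a pose out of reach is approached as far as the arm can. A call with a gripper value outside its range is refused whole. The fingers move at their own pace and stop on an object; the grip force is fixed at half the most. Time passes only in rows, so rows that repeat a pose let the fingers close. It gives the time, the measured TCP pose, the force, the opening and the grip force at its end, in the units of the state.
- ctrl.read_state(): the state, without advancing time (a new reading comes with each control period).
- ctrl.get_image(name): name is "scene" or "side" or "wrist"; returns (picture, depth): 400x640x3 uint8, red, green, blue; 400x640 float32, mm along the optical axis (not along the pixel's ray), 0 where there is no reading.
- ctrl.calibration(name): a dict with "vfov" (degrees; the focal length in pixels is half the picture's height over the tangent of half this angle, whatever the lens; pixels are square), "cx", "cy" (the principal point, pixels), "extrinsics" (4x4, takes a point from camera to world coordinates); the wrist camera has in their place "mount" (4x4, takes a point from camera to tool coordinates, whose origin is the TCP and whose axes are the flange's). Camera axes: x right, y down, z forward; pixel columns grow to the right and rows downward; lengths in mm; the calibration is good to about 2 mm. A picture is of the moment at which its call begins: read the wrist's pose just before it. calibration takes no time and is no camera call.
- ctrl.finish_job(): hands the job in; it is judged then, once.
Trained networks look in the newest picture that a camera, given by its name, has taken for a name from the list of things; names that differ only in an ending like _2 or _b are one class to them, and where a whole thing is asked for, a point or a joint stands for the part that bears it (a point fixed in the world has none). Each returns a list of dicts, best first, with "confidence" (0 to 1); they miss things now and then, are a little off and sometimes report something else, mostly with a low value. They report only what shows in the picture. A call takes as long as a camera call. They do not tell look-alikes from the thing itself.
- ctrl.search_frame(camera, name): "bbox" ([left, top, right, bottom] in pixels, round what is visible of it).
- ctrl.trace(camera, name): "pixels" (400x640 bool, what is visible of it) and "bbox" ([left, top, right, bottom] in pixels, round what is visible of it).
The state is a dict: "clock": time; "qpos": joint angles; "qd": joint speeds; "tau": joint torques, N m; "eef_pos": TCP position; "tool_rot": TCP orientation; "force": force on the tool from outside, world axes, zero at the start; "torque": the same for the moment, N m; "width": finger opening in mm; "gripper_force": force on a finger pad.
Only numpy, scipy, OpenCV 4.12 (cv2) and the standard library are available. Lean on these libraries where they do the work, as an engineer would, in place of code of your own. Each camera call takes 0.05 s, during which the arm holds its last target. There are 200 camera calls.

## Working session

There is one attempt and no reset: what is moved stays moved. The work goes in short steps, Python scripts to look and compute and a tool call to move; the robot and the scene stay as the last step left them, time stands still between calls to the robot, and variables do not carry over. Pictures are saved under pics/ and viewed, at most 10 in all, crops included, and the job is handed in when it is done.

Besides the shell and the picture viewer there is one more tool, called after "Emit:" by a JSON object that holds its "op" and its "data". play_rows: Moves the arm, as the interface text tells. Its arguments: {"type":"object","properties":{"targets":{"type":"array"}},"required":["targets"]}

```bash
mkdir -p pics; cat > h.py <<'E'
import numpy as np, cv2
from cell import ctrl
from scipy.spatial.transform import Rotation as R
def T_tool(s):
    T=np.eye(4); T[:3,:3]=R.from_euler('xyz',s['tool_rot']).as_matrix(); T[:3,3]=s['eef_pos']; return T
def grab(name):
    s=ctrl.read_state(); im,d=ctrl.get_image(name); c=ctrl.calibration(name)
    E=np.array(c['extrinsics']) if 'extrinsics' in c else T_tool(s)@np.array(c['mount'])
    f=200/np.tan(np.radians(c['vfov'])/2)
    v,u=np.mgrid[0:400,0:640]
    P=np.stack([(u-c['cx'])/f*d,(v-c['cy'])/f*d,d],-1)@E[:3,:3].T+E[:3,3]
    P[d==0]=np.nan
    return im,d,P,E,f,c
def save(n,im): cv2.imwrite('pics/'+n,cv2.cvtColor(im,cv2.COLOR_RGB2BGR))
E
python3 - <<'E'
from h import *
print(ctrl.read_state())
for n in ['scene','side']:
    im,d,P,E,f,c=grab(n); save(n+'.png',im); print(n,c['vfov'],E.round(2).tolist())
    np.savez(n+'.npz',im=im,d=d,P=P)
    for t in ['collector','cartridge','release','tray','brush','gel_pot','curing_lamp','spray','powder_jar','scrub_pot','polish','dropper','buffer']:
        for r in ctrl.trace(n,t)[:3]:
            m=r['pixels']&np.isfinite(P[...,0]); q=P[m]
            if len(q)<5: continue
            print(t,round(r['confidence'],2),np.round(r['bbox']),np.nanmedian(q,0).round(),np.nanpercentile(q,2,axis=0).round(),np.nanpercentile(q,98,axis=0).round())
E
```

```text
{'clock': 0.0, 'qpos': array([ 1.19520258,  0.6293319 ,  0.03846195,  1.51836552, -0.02699213,
        0.99630746, -0.01998884]), 'qd': array([ 0.00183867,  0.00163696, -0.0009262 ,  0.00044738,  0.0002093 ,
       -0.00051874,  0.00134433]), 'tau': array([ 1.85593290e-04, -5.63409877e+01,  1.22645114e+00, -1.93446279e+01,
        1.11194554e-02,  1.04336848e-02, -2.37191514e-06]), 'eef_pos': array([ 197.99949243, -618.5022861 ,  255.3994308 ]), 'tool_rot': array([-3.13969946e+00,  4.26316936e-05,  3.09793107e-01]), 'force': array([ 0.2081777 ,  0.54421458, -0.03867379]), 'torque': array([ 0.04076457,  0.00969777, -0.02171121]), 'gripper_force': 0.0, 'width': 85.61926095914245}
scene 57.62624516509619 [[0.52, 0.74, -0.43, 852.18], [0.85, -0.45, 0.26, -238.63], [0.0, -0.5, -0.86, 846.28], [0.0, 0.0, 0.0, 1.0]]
collector 0.8 [280. 221. 412. 336.] [674. -63. 111.] [ 526. -163.   13.] [741.  61. 159.]
cartridge 0.9 [240. 348. 285. 400.] [ 728. -293.   47.] [ 687. -331.   43.] [ 762. -255.   77.]
cartridge 0.81 [323. 243. 360. 277.] [630. -49. 121.] [599. -84.  93.] [662. -10. 136.]
cartr
[... 2503 characters left out ...]
 [254. 155. 271. 198.] [345. 138.  72.] [326. 130.   7.] [363. 156. 132.]
powder_jar 0.85 [264. 252. 291. 290.] [ 355. -161.   50.] [ 327. -176.    4.] [ 385. -121.   58.]
scrub_pot 0.75 [266. 216. 289. 241.] [366. -32.  40.] [344. -44.   7.] [388.   2.  45.]
polish 0.74 [378. 265. 385. 288.] [ 574. -211.   36.] [ 564. -219.    5.] [ 588. -197.   73.]
polish 0.55 [342. 154. 450. 262.] [ 641. -114.   88.] [ 527. -169.   14.] [729.  55. 159.]
polish 0.52 [366. 141. 400. 155.] [727. 284.  23.] [681. 276.   1.] [773. 341.  30.]
dropper 0.59 [318. 144. 331. 179.] [521. 197.  46.] [511. 189.   5.] [534. 205.  95.]
buffer 0.78 [367. 139. 399. 157.] [727. 284.  23.] [682. 276.   1.] [774. 306.  30.]
```

```bash
python3 - <<'E'
from h import *
rng=np.random.default_rng(0)
for n in ['scene','side']:
    z=np.load(n+'.npz'); P=z['P']
    m=np.isfinite(P[...,0])&(P[...,0]>530)&(P[...,0]<740)&(P[...,1]>-175)&(P[...,1]<80)&(P[...,2]>40)
    Q=P[m]; best=None
    for _ in range(500):
        a=Q[rng.choice(len(Q),3,False)]; nn=np.cross(a[1]-a[0],a[2]-a[0]); l=np.linalg.norm(nn)
        if l<1:continue
        nn/=l; nn*=np.sign(nn[2])
        if not .8<nn[2]<.92: continue
        k=(abs((Q-a[0])@nn)<2).sum()
        if best is None or k>best[0]: best=(k,nn,a[0])
    I=Q[abs((Q-best[2])@best[1])<2.5]; c=I.mean(0); nn=np.linalg.svd(I-c)[2][2]; nn*=np.sign(nn[2])
    yaw=np.arctan2(-nn[1],-nn[0]); print(n,len(I),nn,np.degrees(np.arccos(nn[2])),'yaw',np.degrees(yaw),c)
    ez=nn; ey=np.cross(ez,[np.cos(yaw),np.sin(yaw),0]);ey/=np.linalg.norm(ey);ex=np.cross(ey,ez)
    B=np.c_[ex,ey,ez]; L=(Q-c)@B
    F=L[abs(L[:,2])<2.5]
    print('face extents',np.percentile(F[:,:2],[0.5,99.5],axis=0).round(1), 'minarearect',cv2.minAreaRect(F[:,:2].astype(np.float32)))
    for lo,hi in [(4,10),(11,17),(34,42)]:
        q=L[(L[:,2]>lo)&(L[:,2]<hi)]; print(lo,hi,len(q),q.mean(0).round(1) if len(q) else '',(B@np.median(q,0)+c).round(1) if len(q) else '',np.percentile(q,[2,98],axis=0).round(1).tolist())
a=cv2.resize(cv2.imread('pics/scene.png')[100:400,100:500],(800,600)); cv2.imwrite('pics/v1.png',a)
E
```

```text
scene 6279 [-0.49461123  0.06547268  0.86664471] 29.928955949070787 yaw -7.540518820091882 [646.05694528 -50.68242024 111.3003512 ]
face extents [[-137.  -106.7]
 [  97.7  111.6]] minarearect ((-21.03485870361328, 3.0942840576171875), (221.0074462890625, 240.82833862304688), 89.83319091796875)
4 10 558 [-3.3 -0.8  7. ] [640.6 -50.8 116.3] [[-80.0, -80.5, 4.1], [75.7, 78.0, 9.7]]
11 17 172 [-14.7 -21.5  13.4] [628.3 -52.8 116.7] [[-98.4, -84.7, 11.1], [74.9, 26.3, 16.7]]
34 42 133 [-17.5   1.8  36.4] [613.8 -45.1 134.5] [[-25.3, -25.6, 34.2], [-10.9, 29.9, 38.8]]
side 4997 [-0.49825534  0.06661044  0.86446785] 30.178003861109396 yaw -7.614572193035098 [634.84048786 -59.5976406  105.65595881]
face extents [[-123.9  -99.7]
 [ 111.3  120.5]] minarearect ((-7.546546936035156, 10.94329833984375), (240.01333618164062, 224.4068145751953), 0.1341017484664917)
4 10 591 [-3.3  5.9  7. ] [634.5 -54.6 113.1] [[-64.3, -74.4, 4.3], [85.6, 84.1, 9.6]]
11 17 119 [ -9.5 -19.7  13.3] [618.3 -56.  110.8] [[-83.5, -78.6, 11.1], [89.4, 23.0, 16.5]]
34 42 106 [-4.   8.6 36.4] [614.5 -49.4 135. ] [[-11.5, -18.0, 34.1], [3.2, 38.6, 39.2]]
```

View pics/v1.png

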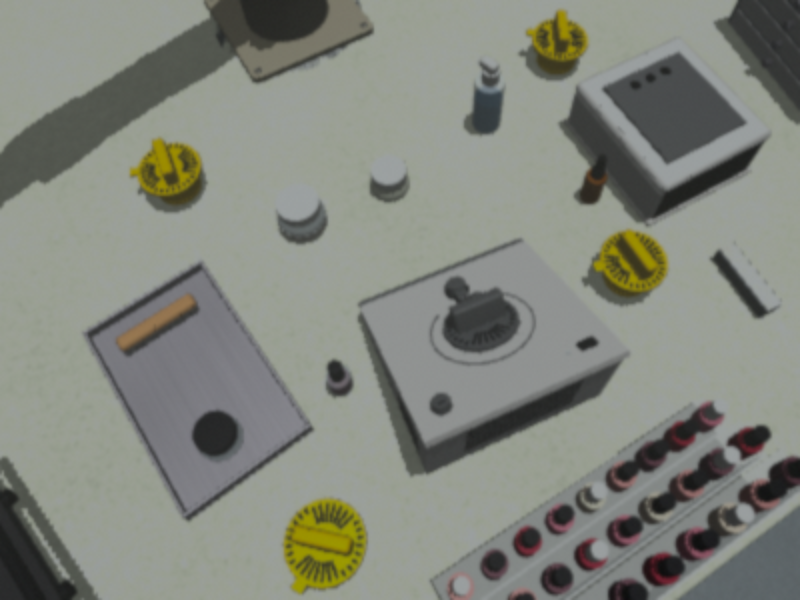

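Emit:
{"op": "play_rows", "data": {"targets": [[1,52.4,-43.9,0,-64.7],[1,52.4,-43.9,0,-64.7],[1,52.4,-43.9,0,-64.7],[1,52.4,-43.9,0,-64.7],[1,52.4,-43.9,0,-64.7],[1,52.4,-43.9,0,-64.7],[1,52.4,-43.9,0,-64.7],[1,52.4,-43.9,0,-64.7],[1,52.4,-43.9,0,-64.7],[1,52.4,-43.9,0,-64.7]]}}

```text
clock: 2.4
eef_pos: [466.2, -194.9, 256.6]
tool_rot: [3.141, 0.0, 1.438]
force: [1.3, -1.5, 0.1]
width: 0.1
gripper_force: 0.0
```

```bash
python3 - <<'E'
from h import *
s=ctrl.read_state(); print(s['eef_pos'],s['tool_rot'],s['qpos'])
E
```

```text
[ 466.17891595 -194.91968835  256.63299234] [3.14081324e+00 3.31496057e-04 1.43849549e+00] [ 0.56125804  0.43513639 -0.31106555  1.90878642  0.17715257  0.82321343
  0.02426352]
```

Emit:
{"op": "play_rows", "data": {"targets": [[1,16.3,6.3,0,0],[1,16.3,6.3,0,0],[1,16.3,6.3,0,0],[1,16.3,6.3,0,0],[1,16.3,6.3,0,0],[1,16.3,6.3,0,0]]}}

```text
clock: 3.0
eef_pos: [549.1, -43.0, 256.2]
tool_rot: [-3.141, 0.001, 1.44]
force: [-0.3, -0.3, -0.4]
width: 0.2
gripper_force: 0.0
```

```bash
cat > face.py <<'E'
from h import *
def fit(P,yaw0=None):
    rng=np.random.default_rng(0)
    m=np.isfinite(P[...,0])&(P[...,0]>530)&(P[...,0]<740)&(P[...,1]>-165)&(P[...,1]<70)&(P[...,2]>50)&(P[...,2]<165)
    Q=P[m]; best=None
    for _ in range(400):
        a=Q[rng.choice(len(Q),3,False)]; nn=np.cross(a[1]-a[0],a[2]-a[0]); l=np.linalg.norm(nn)
        if l<1: continue
        nn/=l; nn*=np.sign(nn[2])
        if not .83<nn[2]<.9: continue
        k=(abs((Q-a[0])@nn)<1.5).sum()
        if best is None or k>best[0]: best=(k,nn,a[0])
    I=Q[abs((Q-best[2])@best[1])<2]; c=I.mean(0); ez=np.linalg.svd(I-c,full_matrices=False)[2][2]; ez*=np.sign(ez[2])
    yaw=np.arctan2(-ez[1],-ez[0]); ey=np.array([-np.sin(yaw),np.cos(yaw),0]); ex=np.cross(ey,ez)
    return np.c_[ex,ey,ez],c,yaw
E
python3 - <<'E'
from face import *
s=ctrl.read_state(); print(s['eef_pos'],s['tool_rot'])
im,d,P,E,f,c0=grab('wrist'); save('w1.png',im); np.savez('w1.npz',im=im,d=d,P=P)
print(np.array(c0['mount']).round(2).tolist(), f)
B,c,yaw=fit(P); print(B.round(3),c,np.degrees(yaw),np.degrees(np.arccos(B[2,2])))
for t in ['cartridge','release','grip_bar','release_top']:
    for r in ctrl.trace('wrist',t)[:2]:
        q=P[r['pixels']&np.isfinite(P[...,0])]; L=(q-c)@B
        print(t,round(r['confidence'],2),np.round(r['bbox']),len(q),np.percentile(L,[2,50,98],axis=0).round(1).tolist())
L=(P-c)@B; m=(L[...,2]>34)&(L[...,2]<40)
q=L[m].astype(np.float32); print('bar',cv2.minAreaRect(q[:,:2]),np.median(q[:,2]))
E
```

```text
[549.10102602 -43.01065449 256.18125367] [-3.14119634e+00  6.01601647e-04  1.44007759e+00]
[[-0.0, -0.95, -0.3, 75.78], [1.0, -0.0, -0.0, 0.63], [-0.0, -0.3, 0.95, -118.05], [0.0, 0.0, 0.0, 1.0]] 342.06029257793784
[[ 0.859  0.132 -0.495]
 [-0.114  0.991  0.066]
 [ 0.5    0.     0.866]] [659.0624587  -34.50645395 118.35197997] -7.594222606170054 29.984284220262737
cartridge 0.97 [356. 125. 470. 227.] 8427 [[-71.4, -50.7, 5.5], [-24.6, -12.2, 7.4], [5.9, 20.6, 37.6]]
cartridge 0.83 [461. 315. 530. 355.] 1175 [[11.6, -241.6, -143.5], [50.7, -221.5, -119.1], [81.9, -207.2, -98.5]]
release 0.51 [286.  14. 640. 340.] 74640 [[-146.8, -120.1, -1.6], [13.7, 13.4, 0.0], [82.7, 89.8, 5.9]]
grip_bar 0.93 [355. 128. 472. 232.] 8691 [[-72.3, -51.3, 2.2], [-24.7, -12.0, 7.3], [6.3, 21.2, 37.5]]
grip_bar 0.71 [459. 312. 529. 356.] 1167 [[10.7, -239.3, -143.9], [49.9, -221.5, -118.8], [80.2, -207.0, -99.9]]
release_top 0.8 [319. 153. 369. 186.] 930 [[-112.0, -27.7, 1.0], [-95.0, -15.8, 12.4], [-75.9, -5.8, 14.9]]Traceback (most recent call last):
  File "<stdin>", line 11, in <module>
cv2.error: OpenCV(4.12.0) /io/opencv/modules/imgproc/src/convhull.cpp:143: error: (-215:Assertion failed) total >= 0 && (depth == CV_32F || depth == CV_32S) in function 'convexHull'
```

View pics/w1.png

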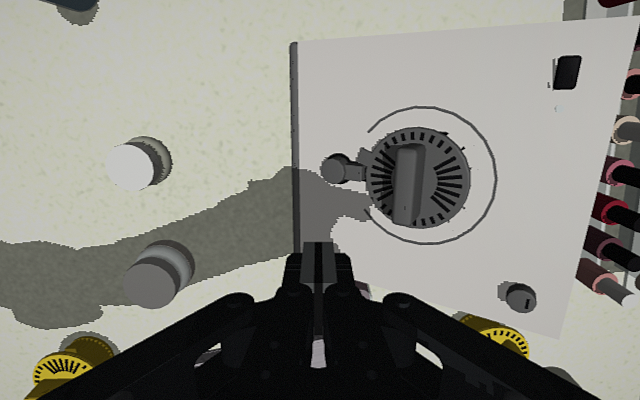

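```bash
python3 - <<'E'
from face import *
z=np.load('w1.npz'); P=z['P']; B,c,yaw=fit(P); L=(P-c)@B
r=(abs(L[...,0]+30)<75)&(abs(L[...,1]+15)<60)
def rect(m):
    q=np.ascontiguousarray(L[m][:,:2]).astype(np.float32); return cv2.minAreaRect(q),np.median(L[m][:,2])
def big(m):
    n,lab,st,ce=cv2.connectedComponentsWithStats(m.astype(np.uint8)); k=1+np.argmax(st[1:,4]); return lab==k
bar=big(r&(L[...,2]>35.5)&(L[...,2]<40)); R1,h=rect(bar); print('bar',R1,h)
fl=big(r&(L[...,2]>4)&(L[...,2]<9)&(L[...,0]>-70)); q=L[fl]; print('flange',np.percentile(q,[1,99],axis=0).round(1),np.median(q[:,2]))
bt=big(r&(L[...,2]>12)&(L[...,2]<16)&(L[...,0]<-75)); R2,h2=rect(bt); print('button',R2,h2,bt.sum())
q=L[fl]; rad=q[:,:2]; (xc,yc),rr=cv2.minEnclosingCircle(np.ascontiguousarray(rad[rad[:,0]>-66]).astype(np.float32)); print('circ',xc,yc,rr)
for nme,p in [('mount_bar',[*R1[0],0]),('mount_circ',[xc,yc,0]),('button_top',[*R2[0],14])]: print(nme,(B@np.array(p)+c).round(1))
E
```

```text
bar ((-31.87254524230957, -16.947595596313477), (58.073238372802734, 14.40899658203125), 89.92922973632812) 36.76223774686662
flange [[-68.8 -54.7   5. ]
 [  8.1  22.7   8.7]] 7.039230945374781
button ((-97.78804016113281, -16.769031524658203), (14.301143646240234, 22.925769805908203), 0.5537461042404175) 13.853643540237567 324
circ -31.77763557434082 -17.156648635864258 41.9188346862793
mount_bar [629.5 -47.7 102.4]
mount_circ [629.5 -47.9 102.5]
button_top [566.  -39.   81.6]
```

Emit:
{"op": "play_rows", "data": {"targets": [[1,0.58,0.1,5,0],[1,0.58,0.1,9.5,0],[1,0.58,0.1,13,0],[1,0.58,0.1,14.05,0],[1,0.58,0.1,14.05,0]]}}

```text
clock: 3.75
eef_pos: [550.1, -38.1, 114.8]
tool_rot: [-3.139, 0.0, 1.438]
force: [1.0, 0.3, 0.4]
width: -0.3
gripper_force: 0.0
```

Emit:
{"op": "play_rows", "data": {"targets": [[1,0,0.3,0.52,0],[1,0,0.5,0.87,0],[1,0,0.65,1.13,0],[1,0,0.8,1.39,0],[1,0,0.9,1.56,0],[1,0,1.0,1.73,0],[1,0,1.05,1.82,0],[1,0,1.05,1.82,0]]}}

```text
clock: 4.55
eef_pos: [561.4, -38.8, 97.6]
tool_rot: [3.142, -0.0, 1.439]
force: [-0.9, 0.5, 1.0]
width: 0.3
gripper_force: 0.6
```

Emit:
{"op": "play_rows", "data": {"targets": [[1,0,0.05,0.087,0],[1,0,0.1,0.173,0],[1,0,0.1,0.173,0]]}}

```text
clock: 4.85
eef_pos: [561.9, -38.9, 96.7]
tool_rot: [-3.141, 0.0, 1.439]
force: [-3.1, -0.0, 11.2]
width: -0.1
gripper_force: 5.5
```

Emit:
{"op": "play_rows", "data": {"targets": [[1,0,0.05,0.087,0],[1,0,0.1,0.173,0],[1,0,0.1,0.173,0]]}}

```text
clock: 5.15
eef_pos: [562.2, -38.8, 96.3]
tool_rot: [-3.14, 0.001, 1.439]
force: [-7.8, 0.5, 23.5]
width: -0.1
gripper_force: 12.3
```

Emit:
{"op": "play_rows", "data": {"targets": [[1,0,-1.5,-2.6,0],[0.6,0,-1.5,-7,0],[0.6,0,0,-10.4,0],[0.6,0,4,-10.4,0],[0.6,0,5.5,-10.4,0],[0.6,0,5.5,-10.4,0],[0.6,0,5.5,-10.4,0]]}}

```text
clock: 5.85
eef_pos: [616.5, -46.2, 197.1]
tool_rot: [-3.139, 0.0, 1.439]
force: [-1.0, -0.3, 0.6]
width: 34.4
gripper_force: 0.0
```

```bash
python3 - <<'E'
from face import *
s=ctrl.read_state(); print(s['eef_pos'],s['tool_rot'],s['width'],s['qpos'])
im,d,P,E,f,c0=grab('scene'); a=cv2.resize(im[170:350,250:430],(600,600)); save('v2.png',a)
im,d,P,E,f,c0=grab('wrist'); save('w2.png',im)
E
```

```text
[616.51948382 -46.21533076 197.13732484] [-3.13863734e+00  1.75520875e-04  1.43911014e+00] 34.433985563315105 [ 0.20805062  0.66326854 -0.2921272   1.6622111   0.23701605  0.85406347
 -0.31421761]
```

View pics/w2.png

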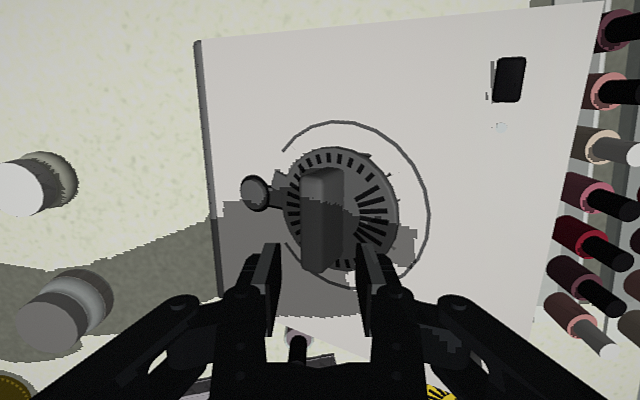

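Emit:
{"op": "play_rows", "data": {"targets": [[0.6,0,0,2.5,0],[0.6,0,0,4.0,0],[0.6,0,0,4.7,0],[0.6,0,0,5.05,0],[0.6,0,0,5.05,0]]}}

```text
clock: 6.45
eef_pos: [617.7, -46.3, 147.4]
tool_rot: [-3.141, 0.0, 1.439]
force: [-0.0, -0.1, 0.1]
width: 34.3
gripper_force: 0.0
```

Emit:
{"op": "play_rows", "data": {"targets": [[0.6,-0.05,0,0,-5],[0.6,-0.05,0,0,-12],[0.6,-0.05,0,0,-19],[0.62,-0.05,0,0,-26],[0.64,-0.05,0,0,-33],[0.66,-0.05,0,0,-40],[0.68,-0.05,0,0,-46],[0.68,-0.05,0,0,-46]]}}

```text
clock: 7.25
eef_pos: [613.8, -45.6, 149.5]
tool_rot: [-3.136, -0.005, 2.243]
force: [-12.8, 3.5, 15.4]
width: 27.6
gripper_force: 13.2
```

Emit:
{"op": "play_rows", "data": {"targets": [[0.6,-0.05,0,0,-3],[0.6,-0.05,0,0,-10],[0.6,-0.05,0,0,-10]]}}

```text
clock: 7.55
eef_pos: [616.0, -47.6, 148.2]
tool_rot: [-3.138, -0.003, 2.418]
force: [-5.8, 0.3, 3.7]
width: 34.2
gripper_force: 3.2
```

```bash
python3 - <<'E'
from face import *
im,d,P,E,f,c0=grab('wrist'); save('w3.png',im); np.savez('w3.npz',P=P)
E
```

```text
(no output)
```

View pics/w3.png

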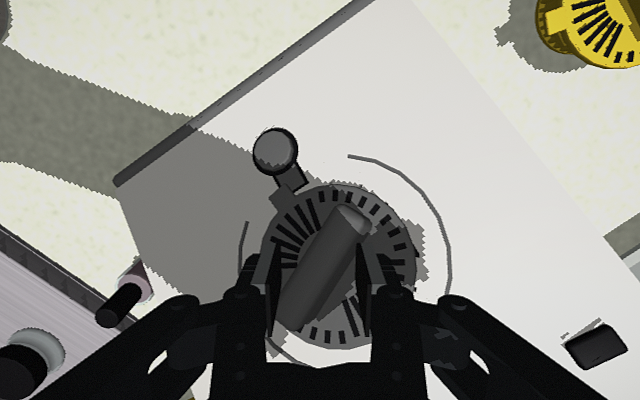

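Emit:
{"op": "play_rows", "data": {"targets": [[0.6,0,0,0,-7],[0.6,0,0,0,-14],[0.6,0,0,0,-21],[0.6,0,0,0,-28],[0.6,0,0,0,-31],[0.62,0,0,0,-31],[0.64,0,0,0,-31],[0.66,0,0,0,-31]]}}

```text
clock: 8.4
eef_pos: [618.5, -47.5, 148.2]
tool_rot: [-3.141, 0.001, 2.956]
force: [-1.4, -2.7, 2.3]
width: 29.1
gripper_force: 1.5
```

Emit:
{"op": "play_rows", "data": {"targets": [[0.68,0,0,0,0],[0.7,0,0,0,0],[0.72,0,0,0,0],[0.74,0,0,0,0],[0.76,0,0,0,0],[0.77,0,0,0,0],[0.77,0,0,0,0]]}}

```text
clock: 9.1
eef_pos: [618.3, -46.9, 147.6]
tool_rot: [3.141, 0.0, 2.958]
force: [-0.9, -0.4, -0.4]
width: 19.6
gripper_force: 1.1
```

```bash
python3 - <<'E'
from face import *
im,d,P,E,f,c0=grab('wrist'); save('w4.png',im); np.savez('w4.npz',P=P)
E
```

```text
(no output)
```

View pics/w4.png

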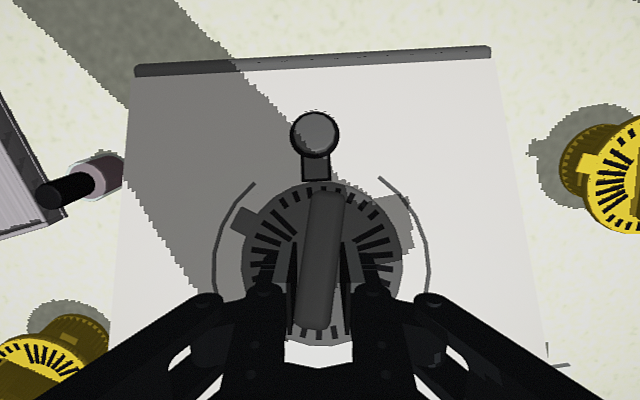

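Emit:
{"op": "play_rows", "data": {"targets": [[0.77,0.4,0,0.5,-2],[0.77,0.4,0,0.9,-2],[0.79,0.4,0,0.9,-2],[0.8,0.4,0,0.9,-2],[0.83,0.4,0,0.9,-2],[1,0.4,0,0.9,-2],[1,0.4,0,0.9,-2],[1,0.4,0,0.9,-2]]}}

```text
clock: 9.95
eef_pos: [614.4, -45.9, 139.0]
tool_rot: [3.141, 0.001, 2.993]
force: [0.3, 2.0, 5.3]
width: 14.9
gripper_force: 58.7
```

```bash
python3 - <<'E'
from face import *
im,d,P,E,f,c0=grab('wrist'); save('w5.png',im); np.savez('w5.npz',P=P)
E
```

```text
(no output)
```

View pics/w5.png

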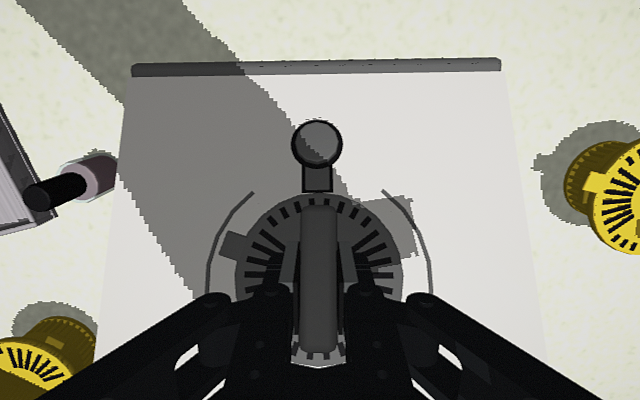

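Emit:
{"op": "play_rows", "data": {"targets": [[1,0,0,0,1],[1,0,0,0,2],[1,0.15,0,-0.26,2],[1,0.3,0,-0.52,2],[1,0.5,0,-0.87,2],[1,0.75,-0.01,-1.3,2],[1,1.0,-0.02,-1.73,2]]}}

```text
clock: 10.7
eef_pos: [604.5, -44.9, 156.3]
tool_rot: [3.141, 0.001, 2.958]
force: [3.9, 1.8, -1.3]
width: 14.6
gripper_force: 58.4
```

Emit:
{"op": "play_rows", "data": {"targets": [[1,0.5,-0.02,-0.87,0],[1,1.0,-0.05,-1.73,0],[1,1.5,-0.07,-2.6,0],[1,2.0,-0.1,-3.46,0],[1,2.5,-0.12,-4.33,0],[1,2.5,-0.12,-4.33,0]]}}

```text
clock: 11.3
eef_pos: [578.9, -42.1, 200.5]
tool_rot: [-3.141, 0.001, 2.957]
force: [0.1, -0.3, -1.3]
width: 14.6
gripper_force: 58.5
```

```bash
python3 - <<'E'
from face import *
z=np.load('scene.npz'); P=z['P']
im,d,P2,E,f,c0=grab('side'); a=cv2.resize(im[80:330,200:520],(768,600)); save('v3.png',a)
for n in ['scene','side']:
    q=np.load(n+'.npz')['P']; m=np.isfinite(q[...,0])&(q[...,0]>330)&(q[...,0]<640)&(q[...,1]>-450)&(q[...,1]<-240)&(q[...,2]>17)&(q[...,2]<24)
    mm=cv2.morphologyEx(m.astype(np.uint8),cv2.MORPH_OPEN,np.ones((1,1)))
    pts=q[m][:,:2]; lo,hi=np.percentile(pts,[1,99],axis=0)
    print(n,m.sum(),cv2.minAreaRect(np.ascontiguousarray(pts).astype(np.float32)),lo,hi)
E
```

```text
scene 749 ((484.0106201171875, -345.4879455566406), (261.7922668457031, 160.40020751953125), 5.9176435470581055) [ 350.22829119 -435.03664581] [ 619.97877277 -255.35948294]
side 1090 ((487.3316955566406, -347.905517578125), (260.86163330078125, 162.01416015625), 5.809739589691162) [ 352.76077297 -437.83270508] [ 621.00775148 -258.23965858]
```

View pics/v3.png

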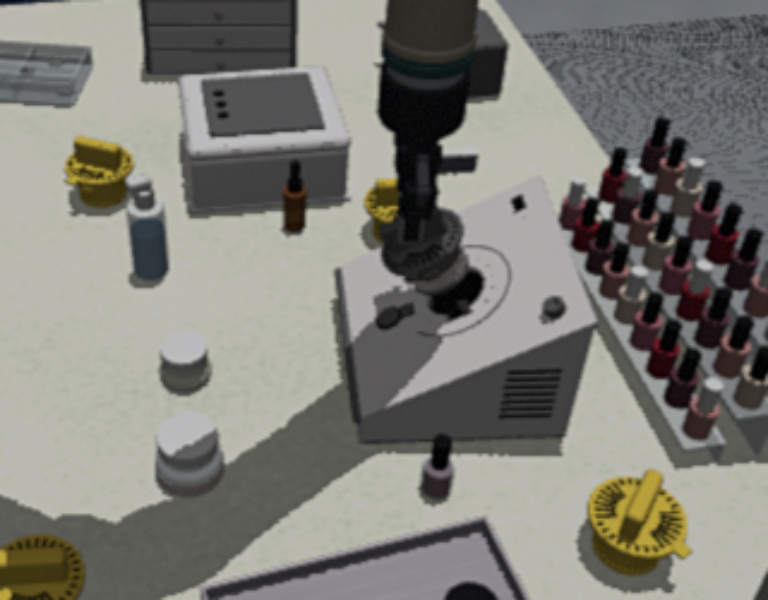

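Emit:
{"op": "play_rows", "data": {"targets": [[1,0.3,0,-2,0],[1,0.6,-1,-4,0],[1,1.0,-4,-4,0],[1,1.5,-7.5,-4,8],[1,2.0,-11,-4,16],[1,2.5,-14.5,-4,24],[1,3.2,-18,-4,32],[1,4.0,-21.5,-4,40],[1,4.8,-25,-4,48],[1,5.45,-28.1,-4,56]]}}

```text
clock: 12.35
eef_pos: [473.0, -310.0, 238.8]
tool_rot: [-3.14, -0.001, 1.973]
force: [0.8, 0.5, -2.1]
width: 14.8
gripper_force: 58.4
```

Emit:
{"op": "play_rows", "data": {"targets": [[1,0,0,2,8],[1,0,0,5,14],[1,0,0,8,17.2],[1,0,0,11,17.2],[1,0,0,13,17.2],[1,0,0,13,17.2]]}}

```text
clock: 12.95
eef_pos: [472.3, -307.0, 106.3]
tool_rot: [-3.136, -0.004, 1.68]
force: [-0.5, 0.4, -0.2]
width: 14.6
gripper_force: 58.5
```

```bash
python3 - <<'E'
from face import *
s=ctrl.read_state(); print(s['eef_pos'],s['tool_rot'],s['force'])
im,d,P,E,f,c0=grab('side'); a=cv2.resize(im[220:400,260:460],(666,600)); save('v4.png',a)
fl=np.isfinite(P[...,0])&(abs(P[...,0]-490)<100)&(abs(P[...,1]+350)<60)&(P[...,2]<15)
print('floor z',np.median(P[...,2][fl]),fl.sum())
E
```

```text
[ 472.33128697 -307.01831561  106.25193797] [-3.13615971 -0.00380587  1.68015122] [-0.54177241  0.38690231 -0.19083894]
floor z 4.963881090561017 4031
```

View pics/v4.png

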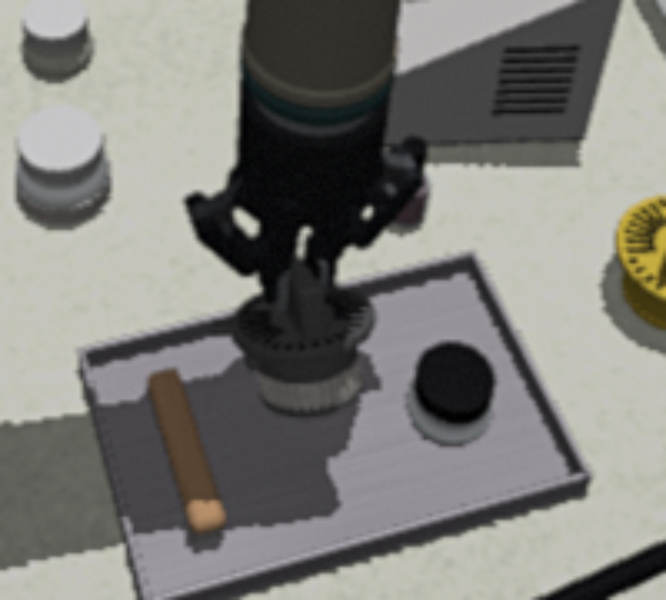

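Emit:
{"op": "play_rows", "data": {"targets": [[1,0,0,0.5,0],[1,0,0,0.9,0],[1,0,0,1.2,0],[1,0,0,1.4,0],[1,0,0,1.5,0],[1,0,0,1.5,0]]}}

```text
clock: 13.6
eef_pos: [474.4, -308.1, 94.3]
tool_rot: [3.142, 0.0, 1.68]
force: [0.6, -0.5, -1.5]
width: 14.9
gripper_force: 58.5
```

Emit:
{"op": "play_rows", "data": {"targets": [[1,0,0,0.15,0],[1,0,0,0.3,0],[1,0,0,0.3,0]]}}

```text
clock: 13.9
eef_pos: [474.3, -308.0, 91.1]
tool_rot: [-3.141, -0.0, 1.68]
force: [-0.4, -0.1, -0.3]
width: 14.8
gripper_force: 58.5
```

Emit:
{"op": "play_rows", "data": {"targets": [[1,0,0,0.1,0],[1,0,0,0.2,0],[1,0,0,0.2,0]]}}

```text
clock: 14.2
eef_pos: [474.6, -308.1, 89.7]
tool_rot: [3.141, 0.0, 1.68]
force: [-0.9, 0.3, 4.5]
width: 15.1
gripper_force: 59.4
```

Emit:
{"op": "play_rows", "data": {"targets": [[1,0,0,0.1,0],[1,-0.2,0,0.1,0],[1,-0.4,0,0.08,0],[1,-0.6,0,0.06,0],[1,-0.8,0,0.05,0],[1,-1.0,0,0.05,0],[1,-1.0,0,0.05,0]]}}

```text
clock: 14.9
eef_pos: [476.5, -316.7, 89.6]
tool_rot: [3.14, -0.001, 1.681]
force: [-1.0, 3.4, 7.4]
width: 15.3
gripper_force: 59.7
```

```bash
cat > cart.py <<'E'
from face import *
for n in ['side','scene','wrist']:
    im,d,P,E,f,c0=grab(n); save('last_%s.png'%n,im)
    for r in ctrl.trace(n,'cartridge')[:4]:
        q=P[r['pixels']&np.isfinite(P[...,0])]
        if not len(q): continue
        md=np.median(q,0)
        if abs(md[0]-478)<60 and abs(md[1]+340)<90:
            print(n,round(r['confidence'],2),md.round(),np.percentile(q,[3,97],axis=0).round().tolist())
            # flange plane ransac
            rng=np.random.default_rng(1); best=(0,)
            for _ in range(600):
                a=q[rng.choice(len(q),3,False)]; nn=np.cross(a[1]-a[0],a[2]-a[0]); l=np.linalg.norm(nn)
                if l<20: continue
                nn/=l; nn*=np.sign(nn[2]) or 1
                if nn[2]<.8: continue
                k=(abs((q-a[0])@nn)<1.5).sum()
                if k>best[0]: best=(k,nn,q[abs((q-a[0])@nn)<1.5].mean(0))
            if best[0]: print('  plane',best[0],len(q),best[1].round(3),'tilt',round(np.degrees(np.arccos(best[1][2])),1),best[2].round(1))
E
python3 cart.py
```

```text
side 0.76 [ 476. -350.   59.] [[442.0, -372.0, 7.0], [515.0, -309.0, 95.0]]
  plane 521 1408 [-0.056  0.499  0.865] tilt 30.1 [ 476.7 -336.2   64.2]
scene 0.97 [ 494. -338.   65.] [[454.0, -369.0, 18.0], [518.0, -292.0, 96.0]]
  plane 377 805 [-0.061  0.481  0.875] tilt 29.0 [ 492.6 -332.1   62.4]
wrist 0.92 [ 476. -316.   60.] [[437.0, -360.0, 41.0], [514.0, -293.0, 97.0]]
  plane 8541 14220 [-0.057  0.49   0.87 ] tilt 29.6 [ 474.7 -318.8   53.6]
```

Emit:
{"op": "play_rows", "data": {"targets": [[0.86,0,0,0,0],[0.84,0,0,0,0],[0.84,0,0,0,0]]}}

```text
clock: 15.5
eef_pos: [476.4, -316.8, 89.6]
tool_rot: [3.14, -0.001, 1.681]
force: [-0.4, 3.5, 8.2]
width: 14.9
gripper_force: 59.7
```

Emit:
{"op": "play_rows", "data": {"targets": [[0.835,0,0,0,0],[0.83,0,0,0,0],[0.83,0,0,0,0]]}}

```text
clock: 15.8
eef_pos: [476.4, -316.8, 89.6]
tool_rot: [3.14, -0.001, 1.681]
force: [-0.6, 3.4, 7.0]
width: 15.2
gripper_force: 59.7
```

Emit:
{"op": "play_rows", "data": {"targets": [[0.825,0,0,0,0],[0.825,0,0,0,0]]}}

```text
clock: 16.0
eef_pos: [476.4, -316.8, 89.6]
tool_rot: [3.14, -0.001, 1.681]
force: [-0.4, 3.9, 7.4]
width: 15.2
gripper_force: 45.1
```

Emit:
{"op": "play_rows", "data": {"targets": [[0.82,0,0,0,0],[0.82,0,0,0,0]]}}

```text
clock: 16.2
eef_pos: [476.2, -318.0, 89.5]
tool_rot: [3.14, 0.001, 1.68]
force: [-0.5, 1.1, 4.7]
width: 15.7
gripper_force: 27.2
```

Emit:
{"op": "play_rows", "data": {"targets": [[0.816,0,0,0,0],[0.816,-0.2,0,0,0],[0.816,-0.4,0,-0.02,0],[0.816,-0.6,0,-0.02,0],[0.816,-0.8,0,-0.02,0],[0.816,-1.0,0,0,0],[0.816,-1.2,0,0.02,0]]}}

```text
clock: 16.9
eef_pos: [477.6, -330.2, 88.9]
tool_rot: [3.14, 0.001, 1.68]
force: [1.4, 0.8, 4.7]
width: 16.0
gripper_force: 13.0
```

```bash
python3 cart.py
```

```text
side 0.77 [ 477. -359.   62.] [[443.0, -378.0, 25.0], [516.0, -322.0, 93.0]]
  plane 577 1331 [-0.042  0.339  0.94 ] tilt 20.0 [ 477.4 -347.6   62.4]
scene 0.66 [ 495. -345.   62.] [[458.0, -372.0, 20.0], [518.0, -301.0, 90.0]]
  plane 329 710 [-0.06   0.346  0.936] tilt 20.5 [ 494.1 -339.7   59.7]
wrist 0.95 [ 477. -325.   57.] [[438.0, -354.0, 45.0], [515.0, -302.0, 94.0]]
  plane 9556 15421 [-0.042  0.346  0.937] tilt 20.4 [ 475.2 -325.1   53.3]
```

Emit:
{"op": "play_rows", "data": {"targets": [[0.816,-0.3,0,0.02,0],[0.816,-0.6,0,0.05,0],[0.816,-0.9,0,0.09,0],[0.816,-1.2,0,0.14,0],[0.816,-1.5,0,0.2,0],[0.816,-1.8,0,0.27,0]]}}

```text
clock: 17.8
eef_pos: [478.3, -348.0, 85.5]
tool_rot: [-3.141, -0.001, 1.68]
force: [1.0, 1.7, 3.3]
width: 16.0
gripper_force: 12.8
```

```bash
python3 cart.py
```

```text
side 0.85 [ 477. -370.   57.] [[441.0, -389.0, 15.0], [515.0, -335.0, 88.0]]
  plane 557 1209 [-0.019  0.146  0.989] tilt 8.4 [ 476.5 -363.1   57.1]
scene 0.92 [ 492. -339.   54.] [[449.0, -385.0, 12.0], [518.0, -312.0, 84.0]]
  plane 379 716 [0.002 0.125 0.992] tilt 7.2 [ 492.2 -345.9   53.6]
wrist 0.68 [ 477. -337.   54.] [[437.0, -370.0, 49.0], [515.0, -313.0, 87.0]]
  plane 10896 17194 [-0.015  0.13   0.991] tilt 7.5 [ 474.8 -336.1   52.9]
```

Emit:
{"op": "play_rows", "data": {"targets": [[0.816,-0.3,0,0.1,0],[0.816,-0.6,0,0.19,0],[0.816,-0.9,0,0.3,0],[0.816,-1.05,0,0.38,0],[0.816,-1.05,0,0.42,0]]}}

```text
clock: 18.6
eef_pos: [479.5, -358.9, 81.7]
tool_rot: [-3.141, 0.0, 1.679]
force: [-0.9, 0.7, 6.3]
width: 16.0
gripper_force: 13.3
```

```bash
python3 cart.py
```

```text
side 0.82 [ 478. -375.   52.] [[442.0, -396.0, 6.0], [519.0, -345.0, 82.0]]
  plane 571 1190 [ 0.002 -0.007  1.   ] tilt 0.4 [ 477.6 -371.4   52. ]
wrist 0.91 [ 478. -344.   52.] [[439.0, -379.0, 50.0], [516.0, -319.0, 82.0]]
  plane 11612 17784 [-0.001  0.005  1.   ] tilt 0.3 [ 476.1 -342.9   51.5]
```

Emit:
{"op": "play_rows", "data": {"targets": [[0.8,0,0,0,0],[0.76,0,0,0,0],[0.7,0,0,0,0],[0.7,0,0,0,0],[0.7,0,0,-2,0],[0.7,0,0,-6,0],[0.7,0,0,-11,0],[0.7,0,0,-15,0],[0.7,0,0,-15,0]]}}

```text
clock: 19.8
eef_pos: [483.4, -359.8, 237.8]
tool_rot: [3.132, 0.007, 1.68]
force: [1.1, 0.5, -0.7]
width: 26.0
gripper_force: 0.0
```

```bash
python3 cart.py; python3 - <<'E'
from h import *
im=cv2.imread('pics/last_side.png'); cv2.imwrite('pics/v5.png',cv2.resize(im[60:400,180:500],(565,600)))
E
```

```text
side 0.9 [ 477. -366.   52.] [[443.0, -395.0, 9.0], [517.0, -328.0, 82.0]]
  plane 767 1601 [-0.002  0.011  1.   ] tilt 0.7 [ 479.1 -362.5   51.7]
scene 0.74 [ 487. -353.   51.] [[438.0, -391.0, 5.0], [517.0, -319.0, 81.0]]
  plane 526 1172 [ 0.006 -0.015  1.   ] tilt 0.9 [ 483.  -353.5   49.9]
wrist 0.62 [ 478. -353.   52.] [[440.0, -390.0, 50.0], [515.0, -321.0, 82.0]]
  plane 4996 6710 [-0.001  0.003  1.   ] tilt 0.2 [ 477.9 -353.9   51.5]
```

View pics/v5.png

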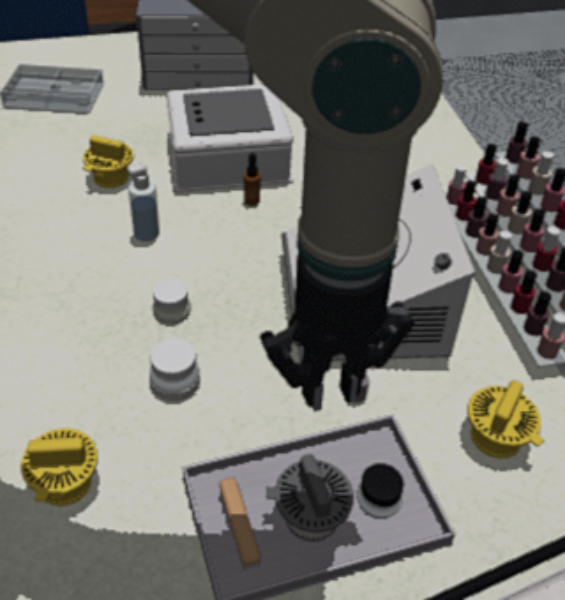

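The picture shows the cartridge standing upright in the tray at about (315, 497), between the brush (240, 520) and the gel pot (381, 488). The gripper is clear of it and the other things stand where they were.

```bash
python3 -c "
from cell import ctrl
print(ctrl.finish_job())"
```

```text
the job is handed in; nothing more can be done
None
```

The cartridge is out of the collector and stands upright, grip bar up, on the tray floor between the brush and the gel pot; the job was handed in at about 20 s, and no verdict came back.

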